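# Sort bushes, nuts and a bracket on the welding bench

## Task

Sort the loose hardware on the welding bench: put both round bushes, one after the other, into the upper, open end of the sloping chute, lying across it so that they roll down under the straps to the end stop; lay the two big hexagon nuts flat in the tray with two bays, one nut to each bay; and lay the U-shaped bracket flat on its base in the single-bay tray. Set the nuts and the bracket down rather than dropping them, and leave the tin and the spanner where they are.

Things in the scene. Friction and masses are not known exactly. Their poses are not given: they have to be found in the camera images.
- bush_1: Steel bush: a plain round piece 30 mm in diameter and 40 mm long, with a bore that shows dark at its ends, lying on its side, 0.11 to 0.22 kg; origin at its very centre (15 mm above the table), x along its axis (level). It rolls easily across its axis if nudged. Fellow of the other bush.
- bush_2: Steel bush: a plain round piece 30 mm in diameter and 40 mm long, with a bore that shows dark at its ends, lying on its side, 0.11 to 0.22 kg; origin at its very centre (15 mm above the table), x along its axis (level). It rolls easily across its axis if nudged. Fellow of the other bush.
- nut_1: Large hexagon nut of bright metal, 46 mm across flats, 53 mm across corners, 24 mm high, lying flat, 0.15 to 0.3 kg; origin at the centre of its underside, z up; its x axis is square to a pair of flats (so flats face every 60 degrees from x). Fellow of the other nut.
- nut_2: Large hexagon nut of bright metal, 46 mm across flats, 53 mm across corners, 24 mm high, lying flat, 0.15 to 0.3 kg; origin at the centre of its underside, z up; its x axis is square to a pair of flats (so flats face every 60 degrees from x). Fellow of the other nut.
- bracket: U-shaped steel bracket (a piece of channel) 72 mm long along x, 34 mm wide along y, 30 mm high, base and legs 5 mm thick, base down and open upward, 0.15 to 0.3 kg; origin at the centre of its underside.
- chute: Fixed grey chute, 60 mm wide inside; origin at table height under its middle. Slopes down along its +x at 20 deg: floor height 70 mm - 0.364 x, from x = -113 (open end) to a stop at +110. Walls 22 mm above floor; past x = 20, three straps 41 mm above floor. Let go a bush at x = -55, axis along y, 5 to 20 mm above floor: it rolls down. Lengthwise it sticks. Both fit at the bottom.
- nut_tray: Fixed open tray of light wood, 168 mm along x, 108 mm along y, 24 mm high, walls and floor 4 mm thick; one wall across the middle makes two equal bays, each 78 mm by 100 mm inside, centred at x = -41 and x = +41 mm. Origin at the centre of its underside, z up.
- bracket_tray: Fixed open tray of light wood with a single bay, 112 mm along x, 100 mm along y, 24 mm high, walls and floor 4 mm thick. Origin at the centre of its underside, z up.
- tin: Bystander: white round tin, 68 mm in diameter, 70 mm high, standing on the table; origin at the centre of its underside. Not to be moved.
- spanner: Bystander: steel spanner 160 mm long lying on the table along its own x; origin in the middle of its underside. Not to be moved.
Not all that is in view belongs to the job. What is shaped like the nut_2 but green is not meant. Leave any blue look-alike of the nut_1 alone.

How it is judged:
By the outcome, as a careful person would: the job done as asked, in the order asked, and still so for the second after the job is handed in, with the robot touching nothing.
It also fails if it takes over 122 s, if anything falls off the work surface, if the arm or the gripper's body presses on something with over 40 N, if the wrist force passes 120 N, or if a joint passes its speed limit or range.

## Robot

A 7-joint arm with a two-finger parallel gripper is mounted at the origin on the work surface. World frame = base frame: x ahead of the robot, y to its left, z up, the work surface at z = 0. Lengths are in m, angles in rad, forces in N, time in s.
With the tool pointing down it reaches from about 0.35 to 0.9 m from the base axis. Payload 8.1 kg.
Tool frame: the origin (TCP) lies midway between the tips of the shut fingers; the grasp point (between the pads) lies 19 mm behind it; z points along the fingers, y is the line along which they close (so a half turn about z gives the same grasp; the last joint's range is limited). The gripper opens to 92 mm and grips with 3 to 60 N. Pads are 19 mm wide; open, the fingers measure 130 mm over their backs; the gripper's body (75 mm by 190 mm) begins 47 mm behind the grasp point.
Start: joints at [1.123, 0.434, 0.025, 1.573, -0.012, 1.134, -0.075], TCP at [0.211, -0.588, 0.227] pointing down, gripper open.
Joint ranges: [-2.62, 2.62], [-0.44, 2.09], [-1.27, 1.32], [0.08, 2.57], [-1.32, 4.46], [0.12, 2], [-2.74, 2.74]. Speed limits (rad/s): [2.22, 2.22, 3.01, 3.01, 3.14, 3.14, 3.14].

## Interface

Orientations are given as a rotation vector (axis times angle).
In Python, from cell import readout, get_image, calibration, ticket gives the robot as it stands. The module is installed in compiled form; this text tells all that it offers.
- The arm moves only by the tool move_arm, never from a script. Its argument "series" is a list of rows, each a list of 6 numbers: the shift along the world's x, y, z as a fraction of full scale, then the turn, a rotation vector about the world's x, y, z as a fraction of full scale. A call has 1 to 5 rows; each row is the pose to reach, as a shift and turn from the pose commanded when the call began; what a row does not reach only later rows make up. Full scale, the value 1, is 0.75 m for a shift and 60 degrees for a turn. A row lasts 1/10 s, in which the tool goes at most 50 mm and 8.59 degrees, less where a joint would pass 70% of its speed; a pose out of reach is approached as far as the arm can. A call with a number of a shift or a turn outside -1 to 1 is refused whole. A call with a gripper value outside its range is refused whole. "claw" is the opening, from -1 (shut) to 1 (fully open), so that 0 is half open, set as the call begins (left out, the last holds). The fingers move at their own pace and stop on an object; "squeeze" is the grip in N (left out, the last holds). Time passes only in rows, so rows that repeat a pose let the fingers close. It gives the time, the measured TCP pose, the force, the opening and the grip force at its end, in the units of the state.
- readout.observe(): the state, without advancing time (a new reading comes with each control period).
- get_image(name): name is "scene" or "top"; returns (picture, depth): 384x512x3 uint8, red, green, blue; 384x512 float32, m along the optical axis (not along the pixel's ray), 0 where there is no reading.
- calibration(name): a dict with "fx", "fy", "cx", "cy" (pixels), "view" (4x4, takes a point from world to camera coordinates). Camera axes: x right, y down, z forward; pixel columns grow to the right and rows downward; lengths in m; the calibration is good to about 2 mm. A picture is of the moment at which its call begins. calibration takes no time and is no camera call.
- ticket.sign_off(): hands the job in; it is judged then, once.
The state is a dict: "clock": time; "joints": joint angles; "dq": joint speeds; "joint_efforts": joint torques, N m; "position": TCP position; "ee_rot": TCP orientation; "force": force on the tool from outside, world axes, zero at the start; "ft_torque": the same for the moment, N m; "width": opening from 0.0 (shut) to 1.0 (fully open); "gripper_force": force on a finger pad.
Only numpy, scipy, OpenCV 4.12 (cv2) and the standard library are available. Lean on these libraries where they do the work, as an engineer would, in place of code of your own. Each camera call takes 0.05 s, during which the arm holds its last target. There are 200 camera calls.

## Working session

There is one attempt and no reset: what is moved stays moved. The work goes in short steps, Python scripts to look and compute and a tool call to move; the robot and the scene stay as the last step left them, time stands still between calls to the robot, and variables do not carry over. Pictures are saved under pics/ and viewed, at most 14 in all, crops included, and the job is handed in when it is done.

Besides the shell and the picture viewer there is one more tool, called after "Request:" by a JSON object that holds its "fn" and its "kwargs". move_arm: Moves the arm, as the interface text tells. Shift numbers are shares of 0.75 m and turn numbers shares of 60 degrees, none past 1 either way. Its arguments: {"type":"object","properties":{"series":{"type":"array"},"claw":{"type":"number"},"squeeze":{"type":"number"}},"required":["series"]}

```bash
mkdir -p pics
cat > h.py <<'E'
import numpy as np, cv2
from cell import readout, get_image, calibration, ticket
def grab(n,name):
    im,d=get_image(n); np.savez('pics/%s.npz'%name,im=im,d=d); return im,d
def save(im,name,crop=None,s=1):
    if crop: a,b,c,e=crop; im=im[b:e,a:c]
    cv2.imwrite('pics/%s.png'%name,cv2.resize(im[:,:,::-1],None,fx=s,fy=s,interpolation=cv2.INTER_CUBIC))
def pt(n,u,v,z):
    "world point on pixel ray at height z"
    c=calibration(n);V=np.linalg.inv(c['view']);r=V[:3,:3]@np.array([(u-c['cx'])/c['fx'],(v-c['cy'])/c['fy'],1]);o=V[:3,3]
    return o+r*(z-o[2])/r[2]
def cloud(n,d):
    c=calibration(n);V=np.linalg.inv(c['view']);v,u=np.mgrid[:384,:512]
    P=np.stack([(u-c['cx'])/c['fx']*d,(v-c['cy'])/c['fy']*d,d],-1)
    return P@V[:3,:3].T+V[:3,3]
E
python3 - <<'E'
from h import *
for n in('top','scene'):
    im,d=grab(n,n+'0'); save(im,n+'0',s=1.5)
    V=np.linalg.inv(calibration(n)['view']);print(n,V.round(3).tolist(),calibration(n)['fx'])
print(readout.observe())
E
```

```text
top [[-0.022, -0.997, 0.079, 0.495], [-0.999, 0.02, -0.033, 0.015], [0.031, -0.08, -0.996, 0.817], [0.0, 0.0, 0.0, 1.0]] 349.14689859442717
scene [[-0.231, 0.704, -0.672, 1.481], [0.973, 0.172, -0.154, 0.221], [0.008, -0.689, -0.724, 1.083], [0.0, 0.0, 0.0, 1.0]] 498.40019539066657
{'clock': 0.1, 'joints': array([ 1.12337185,  0.43515681,  0.02497114,  1.57399012, -0.01159965,
        1.13400856, -0.0750921 ]), 'dq': array([-0.00032988, -0.0016457 ,  0.00106587, -0.00211817,  0.00201294,
        0.00096916, -0.0006514 ]), 'joint_efforts': array([ 4.62068478e-03, -6.69129539e+01,  9.88832898e-01, -3.15143752e+01,
       -6.04309654e-02,  3.75282147e-02,  6.54038104e-05]), 'position': array([ 0.21106752, -0.58779845,  0.22602743]), 'ee_rot': array([-3.09368180e+00, -5.38643394e-01,  5.78961372e-04]), 'force': array([ 0.73236441,  0.2136285 , -0.02184607]), 'ft_torque': array([ 0.00837532, -0.03279697,  0.05666672]), 'gripper_force': 0.0, 'width': 0.9972245049120496}
```

View pics/top0.png

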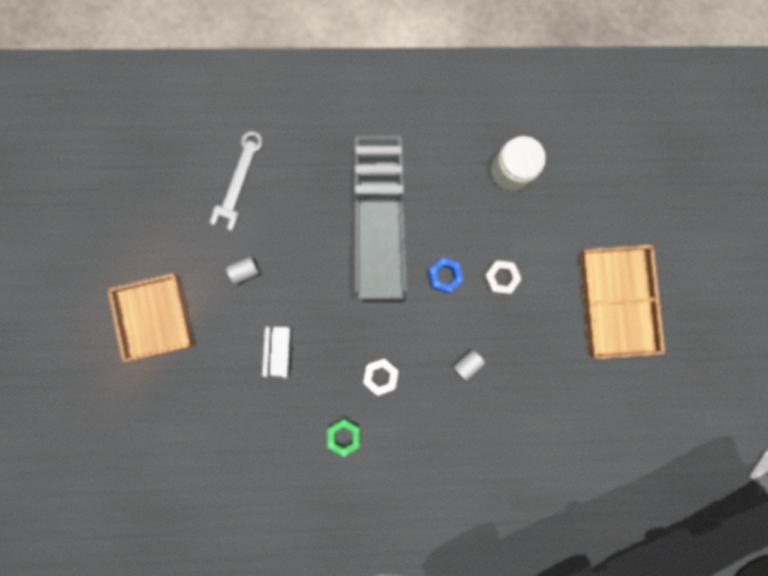

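View pics/scene0.png

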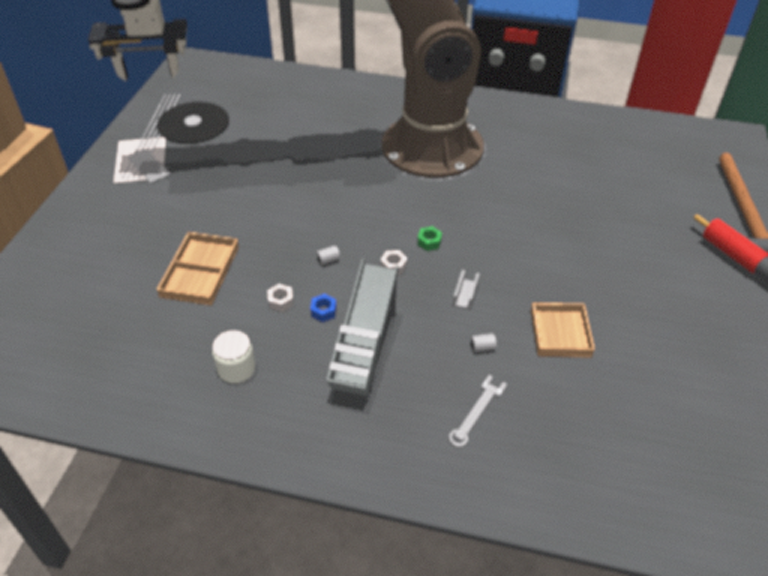

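The top view shows (in 1.5x pixels) the bushes at (242,270) and (469,365), and the bright nuts at (503,277) and (380,377). The bracket is at (277,352), the chute at (380,218) with its open end nearest the robot, the nut tray at (624,302) and the bracket tray at (150,318). Next I'll get their positions from depth and contours.

Run:
```python
from h import *
f=np.load('pics/top0.npz');im,d=f['im'],f['d'];P=cloud('top',d)
obj={'bush_a':(242,270,.03),'bush_b':(469,365,.03),'nut_a':(503,277,.024),'nut_b':(380,377,.024),'brack':(277,352,.03),'chute':(380,218,.08),'ntray':(624,302,.024),'btray':(150,318,.024),'blue':(446,275,.024),'green':(343,437,.024),'tin':(519,160,.07),'spanner':(237,180,.006)}
print('table z',np.median(P[200:220,20:60,2]))
m=((P[...,2]>.009)&(d>0)).astype(np.uint8); m[290:,270:]=0
n,lab=cv2.connectedComponents(m)
for k,(u,v,z) in obj.items():
    u/=1.5;v/=1.5
    w=lab[int(v)-10:int(v)+11,int(u)-10:int(u)+11];w=w[w>0]
    l=np.bincount(w).argmax() if len(w) else 0
    if not l: print(k,pt('top',u,v,z).round(3));continue
    q=P[lab==l];zt=np.percentile(q[:,2],95)
    r=cv2.minAreaRect((q[:,:2]*1000).astype(np.float32))
    print(k,len(q),'ztop',zt.round(4),'rect',np.round(r[0],1),np.round(r[1],1),round(r[2],1),'ctr@z',pt('top',u,v,z).round(3))
def crop(a,b,c,e,n): save(im,n,(a,b,c,e),4)
save(im,'c1',(140,160,340,310),4)
```

```text
table z -0.0007732115256019467
bush_a 249 ztop 0.0305 rect [590.9 205.6] [29.7 40.1] 24.4 ctr@z [0.589 0.204 0.03 ]
bush_b 242 ztop 0.0308 rect [ 438.5 -135.2] [29.6 39.9] 40.7 ctr@z [ 0.44  -0.133  0.03 ]
nut_a 266 ztop 0.0257 rect [ 571.3 -191.7] [46.3 50.9] 51.5 ctr@z [ 0.572 -0.192  0.024]
nut_b 238 ztop 0.0261 rect [425.3  -0.9] [45.9 50.1] 77.4 ctr@z [0.425 0.    0.024]
brack 125 ztop 0.031 rect [466.1 168.5] [ 6.1 70. ] 86.9 ctr@z [0.466 0.152 0.03 ]
chute 3431 ztop 0.1094 rect [658.   -2.2] [ 66.1 241.5] 89.4 ctr@z [ 0.654 -0.004  0.08 ]
ntray 909 ztop 0.0254 rect [ 531.  -377.6] [168.3 110. ] 2.5 ctr@z [ 0.529 -0.377  0.024]
btray [0.52  0.341 0.024]
blue 241 ztop 0.0261 rect [ 577.5 -103.6] [45.3 51.4] 43.4 ctr@z [ 0.576 -0.104  0.024]
green 272 ztop 0.0261 rect [338.1  56.2] [51.1 45.2] 1.0 ctr@z [0.338 0.057 0.024]
tin 929 ztop 0.0717 rect [ 742.  -215.9] [64.7 64.2] 6.5 ctr@z [ 0.74 -0.21  0.07]
spanner 2 ztop 0.0093 rect [738.9 214.1] [2.4 0. ] -179.9 ctr@z [0.734 0.217 0.006]
```

View pics/c1.png

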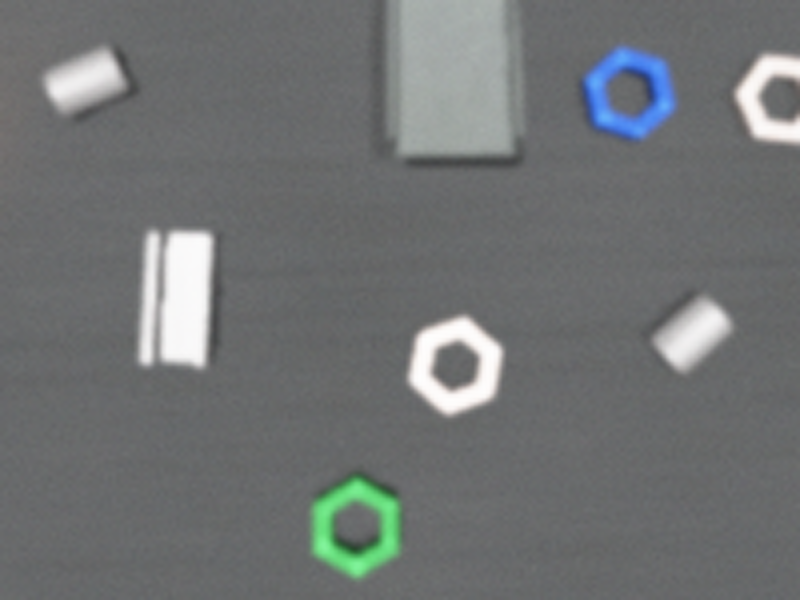

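Run:
```python
from h import *
f=np.load('pics/top0.npz');im,d=f['im'].astype(int),f['d'];P=cloud('top',d)
def rectpx(mask,z,name):
    n,l,s,c=cv2.connectedComponentsWithStats(mask.astype(np.uint8));i=1+s[1:,4].argmax()
    vv,uu=np.nonzero(l==i);q=np.array([pt('top',u,v,z)[:2]*1000 for u,v in zip(uu,vv)],np.float32)
    r=cv2.minAreaRect(q);print(name,np.round(r[0],1),np.round(r[1],1),round(r[2],1));return q
def win(m,u0,v0,u1,v1):
    o=np.zeros_like(m);o[v0:v1,u0:u1]=m[v0:v1,u0:u1];return o
br=im.min(2)>150
for k,(u,v) in {'nut_a':(335,185),'nut_b':(254,251)}.items():
    q=rectpx(win(br,u-20,v-20,u+20,v+20),.024,k)
    c=(q.max(0)+q.min(0))/2;a=np.arctan2(*(q-c).T[::-1]);R=np.hypot(*(q-c).T);w=R>23
    print('  vertex phase',np.degrees(np.angle(np.exp(6j*a[w]).mean()))/6,'ctr',c)
wood=(im[...,0]-im[...,2]>40)
q=rectpx(win(wood,60,170,140,250),.024,'btray')
q=rectpx(win(wood,370,150,460,250),.024,'ntray')
# bracket from depth
w=(P[...,2]>.004)&(d>0);w=win(w,165,205,205,262);q=(P[w][:,:2]*1000).astype(np.float32);r=cv2.minAreaRect(q);print('bracket',r, 'median z right part')
for y in range(130,180,4):
    s=P[w];s=s[abs(s[:,1]*1000-y)<2];print(y,len(s),np.median(s[:,2]).round(4) if len(s) else '')
# chute floor
w=win((d>0),238,140,268,195);s=P[w];A=np.c_[s[:,0],s[:,1],np.ones(len(s))];k=np.linalg.lstsq(A,s[:,2],rcond=None)[0]
print('floor fit',k,np.abs(A@k-s[:,2]).max())
for x in (.55,.6,.65):
    z=k@[x,0,1];print(x,z)
# walls: y profile at x slices
for x in(.55,.58,.61,.64):
    s=P[(abs(P[...,0]-x)<.006)&(abs(P[...,1])<.06)&(P[...,2]>k@[x,0,1]+.012)&(d>0)];print('wall',x,s[:,1].min(),s[:,1].max())
s=P[(abs(P[...,1])<.02)&(P[...,2]>.06)&(P[...,0]<.6)];print('open end x',s[:,0].min())
```

```text
nut_a [ 572.5 -191.4] [49.8 53.8] 52.4
  vertex phase 21.514105 ctr [ 573.1998  -191.91232]
nut_b [4.26e+02 4.00e-01] [53.9 49. ] 43.9
  vertex phase -14.315537 ctr [ 4.2549823e+02 -2.2456074e-01]Traceback (most recent call last):
  File "<stdin>", line 15, in <module>
  File "<stdin>", line 5, in rectpx
  File "h.py", line 10, in pt
    c=calibration(n);V=np.linalg.inv(c['view']);r=V[:3,:3]@np.array([(u-c['cx'])/c['fx'],(v-c['cy'])/c['fy'],1]);o=V[:3,3]
ValueError: time passes only in moves, steps and waits
```

```bash
sed -i 's/^def grab/import functools\ncalibration=functools.lru_cache(calibration)\ndef grab/' h.py
python3 - <<'E'
from h import *
f=np.load('pics/top0.npz');im,d=f['im'].astype(int),f['d'];P=cloud('top',d)
def rectpx(mask,z,name):
    n,l,s,c=cv2.connectedComponentsWithStats(mask.astype(np.uint8));i=1+s[1:,4].argmax()
    vv,uu=np.nonzero(l==i);q=np.array([pt('top',u,v,z)[:2]*1000 for u,v in zip(uu,vv)],np.float32)
    r=cv2.minAreaRect(q);print(name,np.round(r[0],1),np.round(r[1],1),round(r[2],1));return q
def win(m,u0,v0,u1,v1):
    o=np.zeros_like(m);o[v0:v1,u0:u1]=m[v0:v1,u0:u1];return o
wood=(im[...,0]-im[...,2]>40)
q=rectpx(win(wood,60,170,140,250),.024,'btray')
q=rectpx(win(wood,370,150,460,250),.024,'ntray')
w=(P[...,2]>.004)&(d>0);w=win(w,165,205,205,262);q=(P[w][:,:2]*1000).astype(np.float32);print('bracket',cv2.minAreaRect(q))
w2=win(P[...,2]>.012,65,175,135,245);print('btray depth',cv2.minAreaRect((P[w2][:,:2]*1000).astype(np.float32)))
for y in range(130,180,4):
    s=P[w];s=s[abs(s[:,1]*1000-y)<2];print(y,len(s),np.median(s[:,2]).round(4) if len(s) else '')
w=win((d>0),238,140,268,195);s=P[w];A=np.c_[s[:,0],s[:,1],np.ones(len(s))];k=np.linalg.lstsq(A,s[:,2],rcond=None)[0]
print('floor fit',k,np.abs(A@k-s[:,2]).max())
print([(x,(k@[x,0,1]).round(4)) for x in (.55,.6,.65)])
for x in(.55,.58,.61,.64):
    s=P[(abs(P[...,0]-x)<.006)&(abs(P[...,1])<.06)&(P[...,2]>k@[x,0,1]+.012)&(d>0)];print('wall',x,s[:,1].min(),s[:,1].max())
s=P[(abs(P[...,1])<.02)&(P[...,2]>.06)&(P[...,0]<.6)];print('open end x',s[:,0].min())
E
```

```text
btray [522.4 342. ] [115.5 107.7] 12.5
ntray [ 531.5 -373.9] [170.3 117.8] 2.6
bracket ((466.12603759765625, 161.4597930908203), (49.84346389770508, 71.24852752685547), 86.57636260986328)
btray depth ((535.2978515625, 209.8525390625), (121.13954162597656, 379.4918212890625), 5.964841842651367)
130 0 
134 16 0.0185
138 74 0.0272
142 41 0.0297
146 17 0.0054
150 41 0.0052
154 37 0.0052
158 24 0.0049
162 39 0.0054
166 106 0.0204
170 43 0.0293
174 2 0.0273
178 0 
floor fit [-0.35873952  0.05541454  0.30450569] 0.026059810958312696
[(0.55, np.float64(0.1072)), (0.6, np.float64(0.0893)), (0.65, np.float64(0.0713))]
wall 0.55 -0.033659000981207776 0.03193441042797682
wall 0.58 -0.03299540386137203 0.029683407234177138
wall 0.61 -0.03461301161357678 0.029384293461087715
wall 0.64 -0.03379968092701948 0.029124638891590497
open end x 0.4947740495915616
```

Request:
{"fn": "move_arm", "kwargs": {"series": [[0.1011,0.2012,0,0,0,0.6167],[0.1011,0.2012,0,0,0,0.6167],[0.1011,0.2012,0,0,0,0.6167],[0.1011,0.2012,0,0,0,0.6167],[0.1011,0.2012,0,0,0,0.6167]], "claw": 0.2, "squeeze": 20}}

```text
clock: 0.6
position: [0.2892, -0.4337, 0.2268]
ee_rot: [-2.755, -1.508, -0.002]
force: [-0.7, -1.0, -0.1]
width: 0.625
gripper_force: 0.0
```

Request:
{"fn": "move_arm", "kwargs": {"series": [[0.1011,0.2012,0,0,0,0.6167],[0.1011,0.2012,0,0,0,0.6167],[0.1011,0.2012,0,0,0,0.6167],[0.1011,0.2012,0,0,0,0.6167],[0.1011,0.2012,0,0,0,0.6167]]}}

```text
clock: 1.1
position: [0.3644, -0.2829, 0.2268]
ee_rot: [-2.134, -2.305, -0.001]
force: [0.0, -0.7, 0.8]
width: 0.603
gripper_force: 0.0
```

Request:
{"fn": "move_arm", "kwargs": {"series": [[0.1011,0.2012,-0.14,0,0,0.6167],[0.1011,0.2012,-0.14,0,0,0.6167],[0.1011,0.2012,-0.14,0,0,0.6167],[0.1011,0.2012,-0.14,0,0,0.6167],[0.1011,0.2012,-0.14,0,0,0.6167]]}}

```text
clock: 1.6
position: [0.4392, -0.1295, 0.1193]
ee_rot: [-1.288, -2.861, -0.005]
force: [-0.6, -0.8, 1.0]
width: 0.604
gripper_force: 0.0
```

Request:
{"fn": "move_arm", "kwargs": {"series": [[0,0,-0.06,0,0,0],[0,0,-0.1,0,0,0],[0,0,-0.13,0,0,0],[0,0,-0.14,0,0,0],[0,0,-0.14,0,0,0]]}}

```text
clock: 2.1
position: [0.438, -0.1353, 0.0161]
ee_rot: [-1.307, -2.854, 0.0]
force: [-0.5, 0.2, 1.1]
width: 0.604
gripper_force: 0.0
```

Run:
```python
from h import *
im,d=grab('scene','s1'); save(im,'s1',(150,110,350,260),4); print(readout.observe()['position'])
```

```text
[ 0.43875892 -0.13545649  0.01696803]
```

View pics/s1.png

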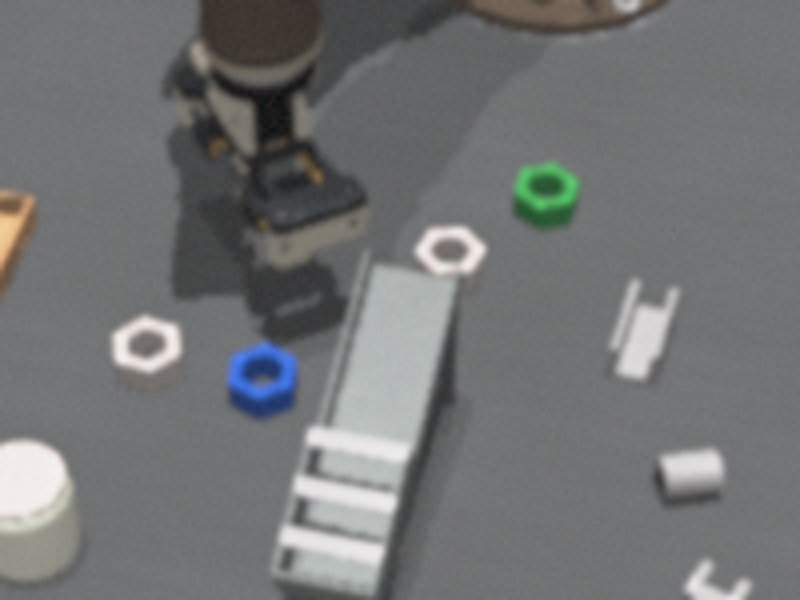

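The gripper, at crop (290,230), hides bush b, but its measured position matches the bush to within 1 mm. I'll lower the last 11 mm and close.

Request:
{"fn": "move_arm", "kwargs": {"series": [[0,0,-0.015,0,0,0],[0,0,-0.015,0,0,0]]}}

```text
clock: 2.35
position: [0.4388, -0.1358, 0.0053]
ee_rot: [1.309, 2.855, -0.0]
force: [-0.5, 0.2, -0.6]
width: 0.6
gripper_force: 0.0
```

Request:
{"fn": "move_arm", "kwargs": {"series": [[0,0,0,0,0,0],[0,0,0,0,0,0],[0,0,0,0,0,0],[0,0,0,0,0,0],[0,0,0,0,0,0]], "claw": -1, "squeeze": 20}}

```text
clock: 2.85
position: [0.439, -0.1355, 0.0057]
ee_rot: [1.309, 2.855, 0.0]
force: [0.4, 0.1, 2.9]
width: 0.321
gripper_force: 20.0
```

Request:
{"fn": "move_arm", "kwargs": {"series": [[0,0,0.05,0,0,0],[0,0,0.11,0,0,0],[0,0,0.18,0,0,0],[0,0,0.24,0,0,0],[0,0,0.267,0,0,0]]}}

```text
clock: 3.35
position: [0.4401, -0.1355, 0.2098]
ee_rot: [1.306, 2.851, 0.001]
force: [0.4, -0.6, -1.6]
width: 0.32
gripper_force: 20.0
```

Request:
{"fn": "move_arm", "kwargs": {"series": [[0.2147,0.178,0,0,0,-0.688],[0.2147,0.178,0,0,0,-0.688],[0.2147,0.178,0,0,0,-0.688],[0.2147,0.178,0,0,0,-0.688],[0.2147,0.178,0,0,0,-0.688]]}}

```text
clock: 3.85
position: [0.6022, 0.0028, 0.2053]
ee_rot: [-2.233, -2.208, -0.004]
force: [-0.4, 0.1, -1.2]
width: 0.32
gripper_force: 20.0
```

Request:
{"fn": "move_arm", "kwargs": {"series": [[0,0,-0.02,0,0,0],[0,0,-0.05,0,0,0],[0,0,-0.075,0,0,0],[0,0,-0.08,0,0,0],[0,0,-0.08,0,0,0]]}}

```text
clock: 4.35
position: [0.5992, -0.0022, 0.1452]
ee_rot: [-2.231, -2.21, 0.002]
force: [0.8, 0.3, -2.0]
width: 0.32
gripper_force: 20.0
```

Run:
```python
from h import *
im,d=grab('scene','s2'); save(im,'s2',(180,140,330,280),4); s=readout.observe();print(s['position'],s['ee_rot'],s['joints'].round(2))
```

```text
[ 0.59976846 -0.00203548  0.1460905 ] [-2.23147954e+00 -2.21117507e+00 -6.27084919e-06] [ 0.22  0.51 -0.44  1.71  0.26  0.98 -0.32]
```

View pics/s2.png

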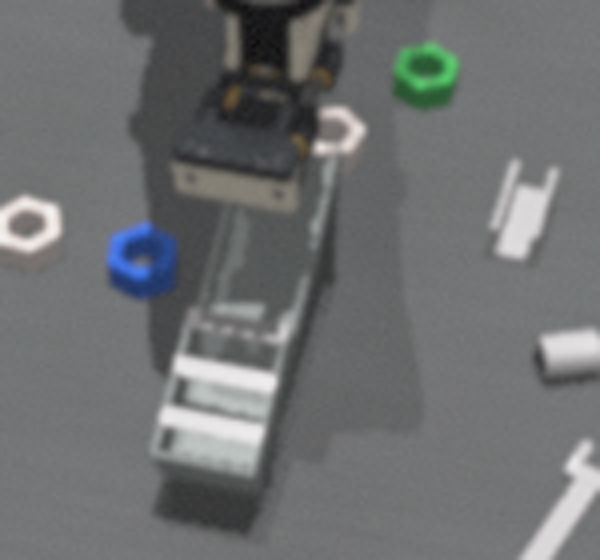

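The gripper is centred over the chute's open part at crop (240,160). I'll lower to about 17 mm above the floor, open a little and lift.

Request:
{"fn": "move_arm", "kwargs": {"series": [[0,0,-0.03,0,0,0],[0,0,-0.0525,0,0,0],[0,0,-0.0525,0,0,0]]}}

```text
clock: 4.7
position: [0.5989, -0.0023, 0.1056]
ee_rot: [-2.231, -2.21, 0.002]
force: [-0.7, -1.1, -1.1]
width: 0.32
gripper_force: 20.0
```

Request:
{"fn": "move_arm", "kwargs": {"series": [[0,0,0,0,0,0],[0,0,0,0,0,0],[0,0,0,0,0,0],[0,0,0,0,0,0]], "claw": -0.04}}

```text
clock: 5.1
position: [0.6006, -0.0019, 0.1074]
ee_rot: [2.231, 2.21, 0.003]
force: [1.4, 0.7, 0.3]
width: 0.481
gripper_force: 0.9
```

Request:
{"fn": "move_arm", "kwargs": {"series": [[0,0,0.02,0,0,0],[0,0,0.05,0,0,0],[0,0,0.1,0,0,0],[0,0,0.13,0,0,0],[0,0,0.13,0,0,0]]}}

```text
clock: 5.6
position: [0.6018, -0.0014, 0.2088]
ee_rot: [2.228, 2.208, 0.008]
force: [-0.6, -0.2, -0.2]
width: 0.48
gripper_force: 0.0
```

Run:
```python
from h import *
im,d=grab('top','t3');im2,_=grab('scene','s3'); save(np.hstack([im[80:220,190:320],im2[140:280,190:320]]),'s3',s=3); s=readout.observe();print(s['position'],s['ee_rot'],s['clock'])
```

```text
[ 0.59981037 -0.00207324  0.20489431] [2.23092426e+00 2.21043698e+00 1.22688044e-03] 5.7
```

View pics/s3.png

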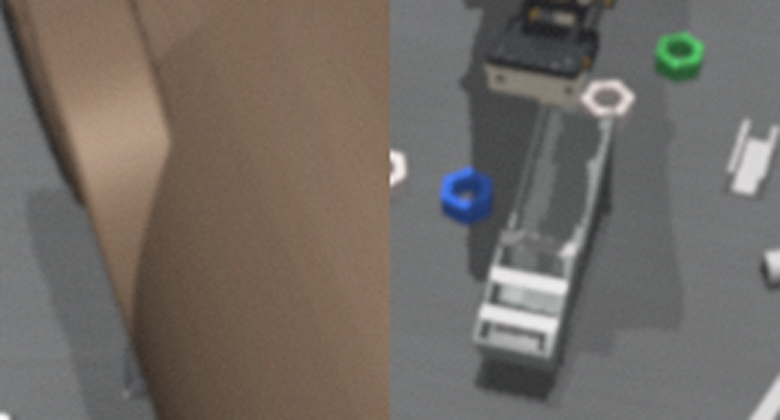

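Bush b has left the upper part of the chute and seems to lie under the lower straps at about (515,340). I'll check that again once the arm is clear. Next is bush a.

Request:
{"fn": "move_arm", "kwargs": {"series": [[-0.012,0.2768,0,0,0,0.4167],[-0.012,0.2768,0,0,0,0.4167],[-0.012,0.2768,0,0,0,0.4167],[-0.012,0.2768,0,0,0,0.4167],[-0.012,0.2768,0,0,0,0.4167]], "claw": 0.2}}

```text
clock: 6.2
position: [0.5877, 0.2136, 0.2032]
ee_rot: [-1.685, -2.646, -0.003]
force: [-0.5, 0.4, 0.0]
width: 0.6
gripper_force: 0.0
```

Request:
{"fn": "move_arm", "kwargs": {"series": [[0,0,-0.06,0,0,0],[0,0,-0.12,0,0,0],[0,0,-0.18,0,0,0],[0,0,-0.22,0,0,0],[0,0,-0.22,0,0,0]]}}

```text
clock: 6.7
position: [0.5871, 0.2031, 0.0337]
ee_rot: [-1.697, -2.637, 0.013]
force: [0.2, -1.3, 0.7]
width: 0.598
gripper_force: 0.0
```

Run:
```python
from h import *
im,d=grab('top','t4');im2,_=grab('scene','s4'); save(np.hstack([im[80:220,110:320],im2[170:310,190:400]]),'s4',s=1.9); s=readout.observe();print(s['position'],s['ee_rot'],s['clock'])
```

```text
[0.59031644 0.20530072 0.03877385] [-1.69947460e+00 -2.64095431e+00  1.98862231e-03] 6.8
```

View pics/s4.png

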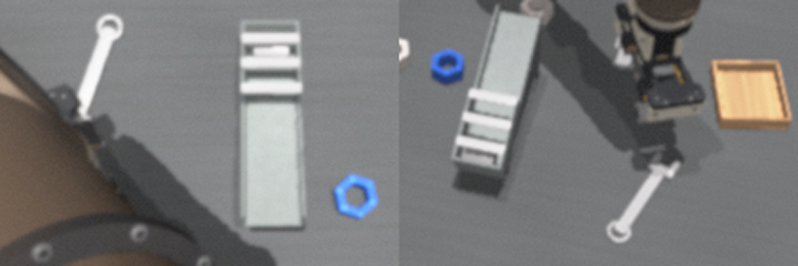

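The first bush lies at the bottom of the chute, visible between the straps at (270,48). Now I'll grasp bush a; the fingers clear the spanner by about 20 mm.

Request:
{"fn": "move_arm", "kwargs": {"series": [[0,0,-0.02,0,0,0],[0,0,-0.035,0,0,0],[0,0,-0.044,0,0,0],[0,0,-0.044,0,0,0]]}}

```text
clock: 7.2
position: [0.5902, 0.2052, 0.0051]
ee_rot: [-1.7, -2.641, 0.002]
force: [0.2, -0.7, -0.2]
width: 0.601
gripper_force: 0.0
```

Request:
{"fn": "move_arm", "kwargs": {"series": [[0,0,0,0,0,0],[0,0,0,0,0,0],[0,0,0,0,0,0],[0,0,0,0,0,0],[0,0,0,0,0,0]], "claw": -1, "squeeze": 20}}

```text
clock: 7.7
position: [0.5911, 0.2057, 0.0062]
ee_rot: [1.7, 2.641, 0.001]
force: [0.5, 1.0, 2.9]
width: 0.324
gripper_force: 20.0
```

Request:
{"fn": "move_arm", "kwargs": {"series": [[0,0,0.05,0,0,0],[0,0,0.11,0,0,0],[0,0,0.18,0,0,0],[0,0,0.24,0,0,0],[0,0,0.267,0,0,0]]}}

```text
clock: 8.2
position: [0.5919, 0.2067, 0.211]
ee_rot: [1.698, 2.639, 0.008]
force: [-0.3, -0.2, -1.3]
width: 0.322
gripper_force: 20.0
```

Request:
{"fn": "move_arm", "kwargs": {"series": [[0.0125,-0.2768,0,0,0,-0.4167],[0.0125,-0.2768,0,0,0,-0.4167],[0.0125,-0.2768,0,0,0,-0.4167],[0.0125,-0.2768,0,0,0,-0.4167],[0.0125,-0.2768,0,0,0,-0.4167]]}}

```text
clock: 8.7
position: [0.5998, -0.0112, 0.2054]
ee_rot: [2.24, 2.199, -0.007]
force: [-1.1, -0.1, -4.7]
width: 0.32
gripper_force: 20.0
```

Request:
{"fn": "move_arm", "kwargs": {"series": [[0,0,-0.02,0,0,0],[0,0,-0.05,0,0,0],[0,0,-0.075,0,0,0],[0,0,-0.08,0,0,0],[0,0,-0.08,0,0,0]]}}

```text
clock: 9.2
position: [0.5995, -0.002, 0.1456]
ee_rot: [-2.23, -2.211, 0.002]
force: [0.6, 0.3, -1.5]
width: 0.321
gripper_force: 20.0
```

Request:
{"fn": "move_arm", "kwargs": {"series": [[0,0,-0.03,0,0,0],[0,0,-0.0525,0,0,0],[0,0,-0.0525,0,0,0]]}}

```text
clock: 9.5
position: [0.5992, -0.0021, 0.1058]
ee_rot: [-2.23, -2.211, 0.003]
force: [-0.3, -0.4, -2.4]
width: 0.319
gripper_force: 20.0
```

Request:
{"fn": "move_arm", "kwargs": {"series": [[0,0,0,0,0,0],[0,0,0,0,0,0],[0,0,0,0,0,0],[0,0,0,0,0,0]], "claw": -0.04}}

```text
clock: 9.9
position: [0.6011, -0.0018, 0.1079]
ee_rot: [2.23, 2.21, 0.003]
force: [0.9, 0.8, 1.8]
width: 0.478
gripper_force: 1.0
```

Request:
{"fn": "move_arm", "kwargs": {"series": [[0,0,0.02,0,0,0],[0,0,0.05,0,0,0],[0,0,0.1,0,0,0],[0,0,0.13,0,0,0],[0,0,0.13,0,0,0]]}}

```text
clock: 10.4
position: [0.6021, -0.0015, 0.2091]
ee_rot: [2.228, 2.208, 0.008]
force: [0.2, 0.1, 0.8]
width: 0.485
gripper_force: 0.0
```

Request:
{"fn": "move_arm", "kwargs": {"series": [[-0.0373,-0.2527,0,0,0,-0.132],[-0.0373,-0.2527,0,0,0,-0.132],[-0.0373,-0.2527,0,0,0,-0.132],[-0.0373,-0.2527,0,0,0,-0.132],[-0.0373,-0.2527,0,0,0,-0.132]], "claw": 0.6}}

```text
clock: 10.9
position: [0.5696, -0.2, 0.2038]
ee_rot: [2.388, 2.039, -0.007]
force: [-1.0, 0.4, -0.3]
width: 0.794
gripper_force: 0.0
```

Request:
{"fn": "move_arm", "kwargs": {"series": [[0,0,-0.06,0,0,0],[0,0,-0.12,0,0,0],[0,0,-0.18,0,0,0],[0,0,-0.2,0,0,0],[0,0,-0.2,0,0,0]]}}

```text
clock: 11.4
position: [0.5705, -0.1908, 0.0525]
ee_rot: [-2.375, -2.05, 0.004]
force: [-0.6, -0.4, 0.7]
width: 0.799
gripper_force: 0.0
```

Run:
```python
from h import *
im,d=grab('top','t5');im2,_=grab('scene','s5'); save(np.hstack([im[80:220,220:360],im2[150:290,150:290]]),'s5',s=2.8); s=readout.observe();print(s['position'],s['ee_rot'],s['clock'])
```

```text
[ 0.57328207 -0.19138116  0.05587992] [2.37763002e+00 2.05143661e+00 1.78979100e-03] 11.5
```

View pics/s5.png

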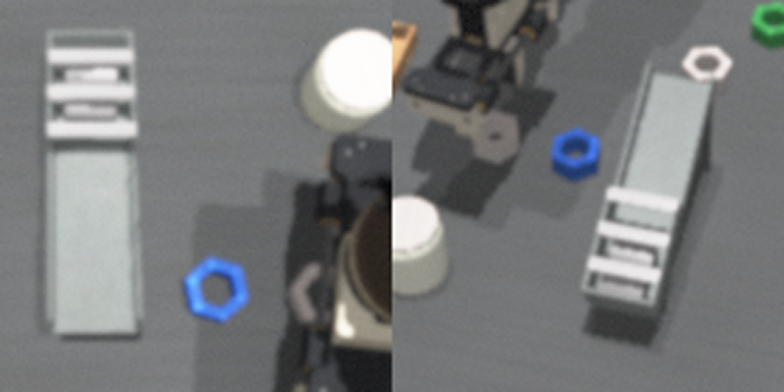

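Both bushes sit at the bottom of the chute, at (90,73) and (90,108), and the gripper straddles nut a. I'll grasp it and carry it to the far bay.

Request:
{"fn": "move_arm", "kwargs": {"series": [[0,0,-0.04,0,0,0],[0,0,-0.06,0,0,0],[0,0,-0.067,0,0,0],[0,0,-0.067,0,0,0]]}}

```text
clock: 11.9
position: [0.5723, -0.1916, 0.0044]
ee_rot: [-2.379, -2.052, 0.0]
force: [0.0, -0.5, 0.1]
width: 0.797
gripper_force: 0.0
```

Request:
{"fn": "move_arm", "kwargs": {"series": [[0,0,0,0,0,0],[0,0,0,0,0,0],[0,0,0,0,0,0],[0,0,0,0,0,0],[0,0,0,0,0,0]], "claw": -1, "squeeze": 25}}

```text
clock: 12.4
position: [0.5724, -0.1916, 0.0044]
ee_rot: [2.379, 2.051, 0.001]
force: [-0.8, 0.5, 3.9]
width: 0.497
gripper_force: 25.0
```

Request:
{"fn": "move_arm", "kwargs": {"series": [[0,0,0.04,0,0,0],[0,0,0.09,0,0,0],[0,0,0.13,0,0,0],[0,0,0.133,0,0,0],[0,0,0.133,0,0,0]]}}

```text
clock: 12.9
position: [0.5721, -0.1917, 0.1039]
ee_rot: [2.379, 2.051, 0.0]
force: [-0.5, 0.3, -3.4]
width: 0.497
gripper_force: 25.0
```

Request:
{"fn": "move_arm", "kwargs": {"series": [[0,-0.1224,0,0,0,-0.658],[0,-0.1224,0,0,0,-0.658],[0,-0.1224,0,0,0,-0.658],[0,-0.1224,0,0,0,-0.658],[0,-0.1224,0,0,0,-0.658]]}}

```text
clock: 13.4
position: [0.5705, -0.2833, 0.1011]
ee_rot: [-2.933, -1.117, 0.005]
force: [0.1, 0.4, -2.5]
width: 0.498
gripper_force: 25.0
```

Request:
{"fn": "move_arm", "kwargs": {"series": [[0,-0.1224,0,0,0,-0.658],[0,-0.1224,0,0,0,-0.658],[0,-0.1224,0,0,0,-0.658],[0,-0.1224,0,0,0,-0.658],[0,-0.1224,0,0,0,-0.658]]}}

```text
clock: 13.9
position: [0.5706, -0.3749, 0.1008]
ee_rot: [-3.139, -0.061, 0.006]
force: [0.9, 0.5, -3.3]
width: 0.492
gripper_force: 25.0
```

Request:
{"fn": "move_arm", "kwargs": {"series": [[0,0,-0.03,0,0,0],[0,0,-0.055,0,0,0],[0,0,-0.067,0,0,0],[0,0,-0.067,0,0,0]]}}

```text
clock: 14.3
position: [0.5702, -0.3741, 0.0504]
ee_rot: [-3.138, -0.071, 0.008]
force: [1.4, -0.2, -2.9]
width: 0.496
gripper_force: 25.0
```

Run:
```python
from h import *
im,d=grab('top','t6');im2,_=grab('scene','s6'); save(np.hstack([im[140:260,360:480],im2[140:260,80:200]]),'s6',s=3); s=readout.observe();print(s['position'],s['ee_rot'],s['clock'],s['joints'].round(2))
```

```text
[ 0.57192101 -0.37515567  0.05310794] [-3.14052582e+00 -7.10598272e-02  1.33932220e-03] 14.4 [ 0.5   0.69  0.01  1.58 -0.01  0.87 -1.02]
```

View pics/s6.png

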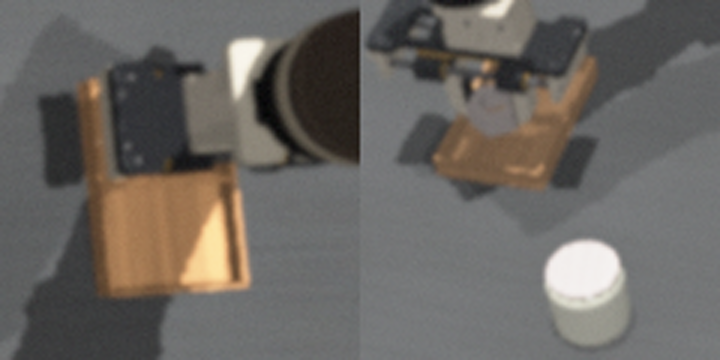

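Nut a is held over the far bay, and the gripper is well centred at (150,115). I'll lower it gently.

Request:
{"fn": "move_arm", "kwargs": {"series": [[0,0,-0.03,0,0,0],[0,0,-0.05,0,0,0],[0,0,-0.056,0,0,0],[0,0,-0.056,0,0,0],[0,0,-0.056,0,0,0]]}}

```text
clock: 14.9
position: [0.5726, -0.3755, 0.0122]
ee_rot: [3.14, 0.071, 0.001]
force: [-1.2, 0.9, -2.5]
width: 0.499
gripper_force: 25.0
```

Request:
{"fn": "move_arm", "kwargs": {"series": [[0,0,-0.0015,0,0,0],[0,0,-0.003,0,0,0],[0,0,-0.003,0,0,0]]}}

```text
clock: 15.2
position: [0.5722, -0.3752, 0.0095]
ee_rot: [3.141, 0.071, 0.0]
force: [0.1, -0.2, -2.7]
width: 0.496
gripper_force: 25.0
```

Request:
{"fn": "move_arm", "kwargs": {"series": [[0,0,-0.0013,0,0,0],[0,0,-0.0013,0,0,0]]}}

```text
clock: 15.4
position: [0.5723, -0.3753, 0.0085]
ee_rot: [3.141, 0.071, 0.001]
force: [-0.5, 1.1, -0.3]
width: 0.501
gripper_force: 25.0
```

Request:
{"fn": "move_arm", "kwargs": {"series": [[0,0,0,0,0,0],[0,0,0,0,0,0],[0,0,0,0,0,0],[0,0,0,0,0,0]], "claw": 0.15}}

```text
clock: 15.8
position: [0.5722, -0.3752, 0.0084]
ee_rot: [3.141, 0.071, 0.0]
force: [-0.8, 0.8, 0.3]
width: 0.571
gripper_force: 0.0
```

Request:
{"fn": "move_arm", "kwargs": {"series": [[0,0,0.02,0,0,0],[0,0,0.06,0,0,0],[0,0,0.12,0,0,0],[0,0,0.133,0,0,0],[0,0,0.133,0,0,0]]}}

```text
clock: 16.3
position: [0.5738, -0.3761, 0.1116]
ee_rot: [3.138, 0.071, 0.008]
force: [-0.5, 0.1, -1.0]
width: 0.571
gripper_force: 0.0
```

Request:
{"fn": "move_arm", "kwargs": {"series": [[-0.0977,0.25,0,0,0,0.359],[-0.0977,0.25,0,0,0,0.359],[-0.0977,0.25,0,0,0,0.359],[-0.0977,0.25,0,0,0,0.359],[-0.0977,0.25,0,0,0,0.359]], "claw": 0.6}}

```text
clock: 16.8
position: [0.4955, -0.1803, 0.1068]
ee_rot: [-3.065, -0.667, 0.006]
force: [0.2, -0.0, 0.5]
width: 0.796
gripper_force: 0.0
```

Request:
{"fn": "move_arm", "kwargs": {"series": [[-0.0977,0.25,0,0,0,0.359],[-0.0977,0.25,0,0,0,0.359],[-0.0977,0.25,0,0,0,0.359],[-0.0977,0.25,0,0,0,0.359],[-0.0977,0.25,0,0,0,0.359]]}}

```text
clock: 17.3
position: [0.4227, 0.0052, 0.1075]
ee_rot: [-2.888, -1.23, 0.003]
force: [0.1, -0.3, 0.1]
width: 0.799
gripper_force: 0.0
```

Request:
{"fn": "move_arm", "kwargs": {"series": [[0,0,-0.03,0,0,0],[0,0,-0.06,0,0,0],[0,0,-0.08,0,0,0],[0,0,-0.08,0,0,0],[0,0,-0.08,0,0,0]]}}

```text
clock: 17.8
position: [0.4253, -0.0005, 0.0478]
ee_rot: [-2.895, -1.219, 0.002]
force: [0.7, 0.5, 0.0]
width: 0.799
gripper_force: 0.0
```

Run:
```python
from h import *
im,d=grab('top','t7');im2,_=grab('scene','s7'); save(np.hstack([im[150:300,200:460],im2[90:240,80:340]]),'s7',s=1.5); s=readout.observe();print(s['position'],s['ee_rot'],s['clock'],s['joints'].round(2))
```

```text
[ 4.26059866e-01 -3.59745857e-04  4.85347370e-02] [2.89531852e+00 1.21860090e+00 1.03221382e-03] 17.9 [ 0.07  0.4  -0.25  2.22  0.18  0.54 -1.09]
```

View pics/s7.png

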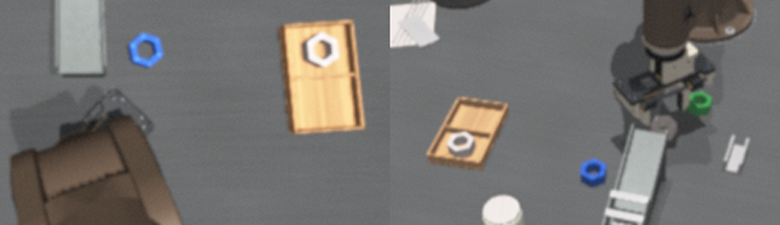

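Nut a lies flat in the far bay at (322,48), and the gripper is over nut b, clear of the green nut. I'll grasp nut b and take it to the near bay.

Request:
{"fn": "move_arm", "kwargs": {"series": [[0,0,-0.03,0,0,0],[0,0,-0.05,0,0,0],[0,0,-0.058,0,0,0],[0,0,-0.058,0,0,0]]}}

```text
clock: 18.3
position: [0.4255, -0.0002, 0.0045]
ee_rot: [-2.895, -1.219, 0.001]
force: [-0.7, -0.2, 0.3]
width: 0.8
gripper_force: 0.0
```

Request:
{"fn": "move_arm", "kwargs": {"series": [[0,0,0,0,0,0],[0,0,0,0,0,0],[0,0,0,0,0,0],[0,0,0,0,0,0],[0,0,0,0,0,0]], "claw": -1, "squeeze": 25}}

```text
clock: 18.8
position: [0.4258, -0.0001, 0.0049]
ee_rot: [2.895, 1.219, 0.001]
force: [-0.9, 0.5, 6.9]
width: 0.503
gripper_force: 24.8
```

Request:
{"fn": "move_arm", "kwargs": {"series": [[0,0,0.04,0,0,0],[0,0,0.09,0,0,0],[0,0,0.13,0,0,0],[0,0,0.133,0,0,0],[0,0,0.133,0,0,0]]}}

```text
clock: 19.3
position: [0.4257, -0.0004, 0.1045]
ee_rot: [2.895, 1.219, 0.002]
force: [0.6, 0.6, -3.5]
width: 0.502
gripper_force: 24.7
```

Request:
{"fn": "move_arm", "kwargs": {"series": [[0.0429,-0.2525,0,0,0,-0.359],[0.0429,-0.2525,0,0,0,-0.359],[0.0429,-0.2525,0,0,0,-0.359],[0.0429,-0.2525,0,0,0,-0.359],[0.0429,-0.2525,0,0,0,-0.359]]}}

```text
clock: 19.8
position: [0.4568, -0.1961, 0.1024]
ee_rot: [3.073, 0.644, -0.004]
force: [-0.5, 0.7, -3.6]
width: 0.501
gripper_force: 24.7
```

Request:
{"fn": "move_arm", "kwargs": {"series": [[0.0429,-0.2525,0,0,0,-0.359],[0.0429,-0.2525,0,0,0,-0.359],[0.0429,-0.2525,0,0,0,-0.359],[0.0429,-0.2525,0,0,0,-0.359],[0.0429,-0.2525,0,0,0,-0.359]]}}

```text
clock: 20.3
position: [0.488, -0.3855, 0.1019]
ee_rot: [3.138, 0.06, -0.004]
force: [-0.8, 0.1, -2.8]
width: 0.502
gripper_force: 24.7
```

Request:
{"fn": "move_arm", "kwargs": {"series": [[0,0,-0.03,0,0,0],[0,0,-0.06,0,0,0],[0,0,-0.08,0,0,0],[0,0,-0.08,0,0,0],[0,0,-0.08,0,0,0]]}}

```text
clock: 20.8
position: [0.4897, -0.3784, 0.0438]
ee_rot: [-3.14, -0.072, 0.002]
force: [0.4, -0.2, -2.0]
width: 0.502
gripper_force: 24.7
```

Request:
{"fn": "move_arm", "kwargs": {"series": [[0,0,-0.02,0,0,0],[0,0,-0.035,0,0,0],[0,0,-0.043,0,0,0],[0,0,-0.043,0,0,0],[0,0,-0.043,0,0,0]]}}

```text
clock: 21.3
position: [0.4899, -0.3789, 0.0119]
ee_rot: [-3.141, -0.071, 0.0]
force: [-0.3, -0.2, -3.1]
width: 0.502
gripper_force: 24.7
```

Request:
{"fn": "move_arm", "kwargs": {"series": [[0,0,-0.002,0,0,0],[0,0,-0.0045,0,0,0],[0,0,-0.0045,0,0,0]]}}

```text
clock: 21.6
position: [0.4903, -0.3792, 0.009]
ee_rot: [3.14, 0.071, 0.001]
force: [0.4, 1.1, -1.4]
width: 0.505
gripper_force: 24.7
```

Request:
{"fn": "move_arm", "kwargs": {"series": [[0,0,0,0,0,0],[0,0,0,0,0,0],[0,0,0,0,0,0],[0,0,0,0,0,0]], "claw": 0.15}}

```text
clock: 22.0
position: [0.49, -0.379, 0.0087]
ee_rot: [3.141, 0.071, 0.0]
force: [-1.1, -0.0, 0.3]
width: 0.574
gripper_force: 0.0
```

Request:
{"fn": "move_arm", "kwargs": {"series": [[0,0,0.02,0,0,0],[0,0,0.07,0,0,0],[0,0,0.13,0,0,0],[0,0,0.19,0,0,0],[0,0,0.24,0,0,0]]}}

```text
clock: 22.5
position: [0.4902, -0.3791, 0.1926]
ee_rot: [3.139, 0.071, 0.003]
force: [1.3, -0.0, -0.6]
width: 0.573
gripper_force: 0.0
```

Request:
{"fn": "move_arm", "kwargs": {"series": [[-0.0107,0.2373,0,0,0,-0.032],[-0.0107,0.2373,0,0,0,-0.032],[-0.0107,0.2373,0,0,0,-0.032],[-0.0107,0.2373,0,0,0,-0.032],[-0.0107,0.2373,0,0,0,-0.032]], "claw": 0.4}}

```text
clock: 23.0
position: [0.4823, -0.1959, 0.19]
ee_rot: [-3.14, -0.029, -0.002]
force: [0.6, -0.7, 0.4]
width: 0.703
gripper_force: 0.0
```

Request:
{"fn": "move_arm", "kwargs": {"series": [[-0.0107,0.2373,0,0,0,-0.032],[-0.0107,0.2373,0,0,0,-0.032],[-0.0107,0.2373,0,0,0,-0.032],[-0.0107,0.2373,0,0,0,-0.032],[-0.0107,0.2373,0,0,0,-0.032]]}}

```text
clock: 23.5
position: [0.4741, -0.0189, 0.1897]
ee_rot: [-3.14, 0.025, -0.002]
force: [1.0, -0.5, -0.8]
width: 0.7
gripper_force: 0.0
```

Request:
{"fn": "move_arm", "kwargs": {"series": [[-0.0107,0.2373,0,0,0,-0.032],[-0.0107,0.2373,0,0,0,-0.032],[-0.0107,0.2373,0,0,0,-0.032],[-0.0107,0.2373,0,0,0,-0.032],[-0.0107,0.2373,0,0,0,-0.032]]}}

```text
clock: 24.0
position: [0.4661, 0.1587, 0.1895]
ee_rot: [-3.139, 0.079, -0.002]
force: [-0.2, 0.4, 0.8]
width: 0.698
gripper_force: 0.0
```

Request:
{"fn": "move_arm", "kwargs": {"series": [[0,0,-0.06,0,0,0],[0,0,-0.12,0,0,0],[0,0,-0.18,0,0,0],[0,0,-0.19,0,0,0],[0,0,-0.19,0,0,0]]}}

```text
clock: 24.5
position: [0.4658, 0.1534, 0.0459]
ee_rot: [3.139, -0.089, -0.003]
force: [-0.7, 0.1, -0.1]
width: 0.702
gripper_force: 0.0
```

Run:
```python
from h import *
im,d=grab('top','t8');im2,_=grab('scene','s8'); save(np.hstack([im[150:300,360:460],im2[130:280,100:200],im2[130:280,260:360]]),'s8',s=2.6); s=readout.observe();print(s['position'],s['ee_rot'],s['clock'],s['joints'].round(2))
```

```text
[0.46744659 0.15478012 0.04798748] [-3.13978992  0.08841359 -0.00367591] 24.6 [-0.29  0.47 -0.19  2.07  0.15  0.61 -2.2 ]
```

View pics/s8.png

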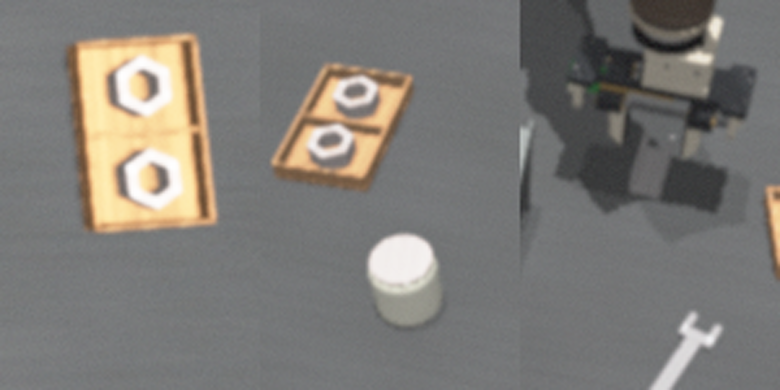

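Both nuts lie flat, one in each bay, at (140,85) and (150,178). The bracket is between the fingers, so I'll grasp it now.

Request:
{"fn": "move_arm", "kwargs": {"series": [[0,0,-0.03,0,0,0],[0,0,-0.05,0,0,0],[0,0,-0.055,0,0,0],[0,0,-0.055,0,0,0]]}}

```text
clock: 25.0
position: [0.4668, 0.1552, 0.0062]
ee_rot: [-3.14, 0.087, -0.003]
force: [0.4, -0.3, 0.6]
width: 0.699
gripper_force: 0.0
```

Request:
{"fn": "move_arm", "kwargs": {"series": [[0,0,0,0,0,0],[0,0,0,0,0,0],[0,0,0,0,0,0],[0,0,0,0,0,0],[0,0,0,0,0,0]], "claw": -1, "squeeze": 25}}

```text
clock: 25.5
position: [0.466, 0.1551, 0.0052]
ee_rot: [-3.14, 0.087, -0.001]
force: [-0.7, -0.4, 3.9]
width: 0.367
gripper_force: 25.0
```

Request:
{"fn": "move_arm", "kwargs": {"series": [[0,0,0.04,0,0,0],[0,0,0.09,0,0,0],[0,0,0.13,0,0,0],[0,0,0.133,0,0,0],[0,0,0.133,0,0,0]]}}

```text
clock: 26.0
position: [0.466, 0.1549, 0.1048]
ee_rot: [-3.14, 0.087, -0.001]
force: [0.4, -0.6, -3.4]
width: 0.366
gripper_force: 25.0
```

Request:
{"fn": "move_arm", "kwargs": {"series": [[0.0733,0.248,0,0,0,0.26],[0.0733,0.248,0,0,0,0.26],[0.0733,0.248,0,0,0,0.26],[0.0733,0.248,0,0,0,0.26],[0.0733,0.248,0,0,0,0.26]]}}

```text
clock: 26.5
position: [0.5194, 0.3483, 0.1023]
ee_rot: [-3.118, -0.35, 0.003]
force: [-0.7, 0.1, -2.3]
width: 0.368
gripper_force: 25.0
```

Request:
{"fn": "move_arm", "kwargs": {"series": [[0,0,-0.03,0,0,0],[0,0,-0.06,0,0,0],[0,0,-0.075,0,0,0],[0,0,-0.075,0,0,0],[0,0,-0.075,0,0,0]]}}

```text
clock: 27.0
position: [0.5207, 0.3409, 0.048]
ee_rot: [3.123, 0.34, -0.001]
force: [0.5, 0.1, -2.2]
width: 0.368
gripper_force: 25.0
```

Run:
```python
from h import *
im,d=grab('top','t9');im2,_=grab('scene','s9'); save(np.hstack([im[150:280,50:180],im2[140:270,290:420]]),'s9',s=3); s=readout.observe();print(s['position'],s['ee_rot'],s['clock'],s['joints'].round(2))
```

```text
[0.52133534 0.34138208 0.04920632] [-3.12245231e+00 -3.40039569e-01 -1.71333376e-03] 27.1 [-0.5   0.63 -0.25  1.74  0.21  0.79 -2.2 ]
```

View pics/s9.png

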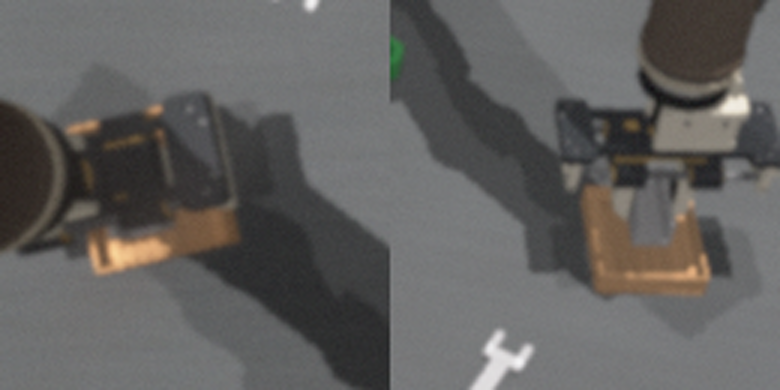

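The bracket is held centred over its tray and aligned with it, at (650,210). I'll set it down.

Request:
{"fn": "move_arm", "kwargs": {"series": [[0,0,-0.02,0,0,0],[0,0,-0.04,0,0,0],[0,0,-0.0485,0,0,0],[0,0,-0.0485,0,0,0],[0,0,-0.0485,0,0,0]]}}

```text
clock: 27.6
position: [0.5207, 0.341, 0.0117]
ee_rot: [3.123, 0.34, -0.001]
force: [0.8, 0.6, -2.6]
width: 0.371
gripper_force: 25.0
```

Request:
{"fn": "move_arm", "kwargs": {"series": [[0,0,-0.0015,0,0,0],[0,0,-0.0035,0,0,0],[0,0,-0.0035,0,0,0]]}}

```text
clock: 27.9
position: [0.5208, 0.341, 0.0094]
ee_rot: [3.123, 0.34, 0.0]
force: [0.4, 1.3, -2.9]
width: 0.372
gripper_force: 25.0
```

Request:
{"fn": "move_arm", "kwargs": {"series": [[0,0,-0.0012,0,0,0],[0,0,-0.0012,0,0,0]]}}

```text
clock: 28.1
position: [0.5209, 0.3411, 0.0092]
ee_rot: [3.123, 0.34, 0.001]
force: [-1.6, -0.9, 5.0]
width: 0.371
gripper_force: 25.0
```

Request:
{"fn": "move_arm", "kwargs": {"series": [[0,0,0,0,0,0],[0,0,0,0,0,0],[0,0,0,0,0,0],[0,0,0,0,0,0]], "claw": -0.04}}

```text
clock: 28.5
position: [0.5209, 0.3411, 0.0085]
ee_rot: [-3.123, -0.34, -0.0]
force: [-0.4, -0.1, 0.5]
width: 0.48
gripper_force: 0.0
```

Request:
{"fn": "move_arm", "kwargs": {"series": [[0,0,0.02,0,0,0],[0,0,0.07,0,0,0],[0,0,0.13,0,0,0],[0,0,0.19,0,0,0],[0,0,0.25,0,0,0]]}}

```text
clock: 29.0
position: [0.5206, 0.341, 0.1991]
ee_rot: [-3.122, -0.341, -0.001]
force: [0.1, 0.6, 0.1]
width: 0.48
gripper_force: 0.0
```

Request:
{"fn": "move_arm", "kwargs": {"series": [[-0.2,0.1,0,0,0,0],[-0.2,0.1,0,0,0,0],[-0.2,0.1,0,0,0,0],[-0.2,0.1,0,0,0,0],[-0.2,0.1,0,0,0,0]]}}

```text
clock: 29.5
position: [0.3671, 0.4183, 0.1975]
ee_rot: [-3.12, -0.35, 0.0]
force: [0.4, -1.2, -0.7]
width: 0.478
gripper_force: 0.0
```

Run:
```python
from h import *
im,d=grab('top','t10');im2,_=grab('scene','s10'); save(np.vstack([im[70:260,50:460],im2[140:330,90:500]]),'s10',s=1.5); s=readout.observe();print(s['position'],s['clock'])
```

```text
[0.37123697 0.41596155 0.19696331] 29.6
```

View pics/s10.png

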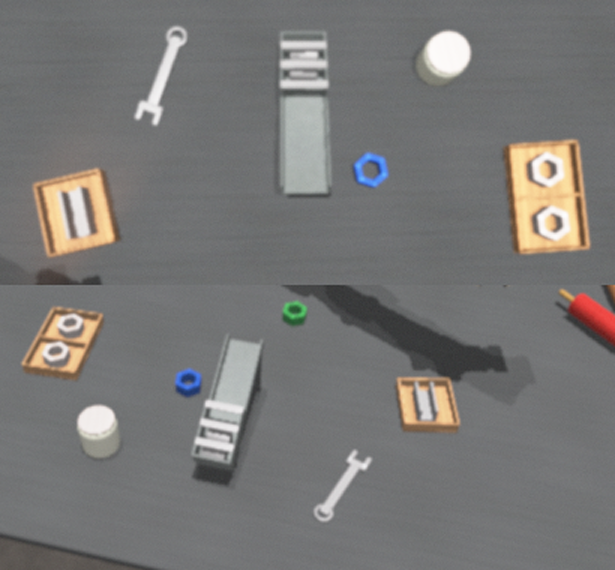

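The bushes lie at the bottom of the chute at (303,55) and (303,73). The nuts are in their bays at (547,168) and (552,222), and the bracket is on its base in its tray at (77,212). The tin, the spanner and the coloured nuts haven't moved, so I'll hand in.

```bash
python3 -c "
from cell import ticket; print(ticket.sign_off())"
```

```text
the job is handed in; nothing more can be done
None
```

The job is done and handed in after about 30 s of robot time: both bushes are at the bottom of the chute, one nut lies flat in each bay, the bracket sits on its base in its tray, and the tin and spanner were not moved.

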